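# Roll a bearing sleeve up the ramp fixture and hold it at its stop

## Task

With the fingertips, push the steel bearing sleeve that lies at the foot of the ramp fixture up the ramp, slowly and without letting it run away or roll back, until it lies squarely against the stop at the top. Do not lift it off the ramp, and do not disturb the parts standing around the fixture. It will not stay up there by itself: finish while your fingers are still pushing it firmly against the stop.

Things in the scene. Friction and masses are not known exactly. Their poses are not given: they have to be found in the camera images.
- sleeve: Bearing sleeve to be pushed: smooth bright steel cylinder 50 mm in diameter, 110 mm long, 0.25 to 0.5 kg, with black closed bores in its ends, lightly oiled (friction about 0.3). It lies on its side across the channel on the level infeed, up to 4 mm off the middle, turned by up to 0.1 rad. Origin at its centre; its own y axis runs along its length, x and z turn with it as it rolls.
- fixture: Ramp fixture, fixed to the bench, aluminium, 280 mm long (x), 160 mm wide (y). Origin: centre of its underside, on the bench; x points level in the uphill direction, z up. Along both sides of infeed and slope run 8 mm thick cheeks that stand 15 mm above the running surface; the channel between them is 128 mm wide, centred on y = 0.
- ramp: White slope of the fixture, 12 degrees (0.209 rad) steep. Origin: middle of its lower edge, on its surface, 80 mm in x from the infeed's back edge. x points up along the slope, y level across it, z square to its surface. On the slope the sleeve's centre is at z = 25 mm; it touches the stop when its centre is at x = 140 mm. A sleeve let go here rolls back down.
- stop: The stop: a dark steel bar 12 mm thick across the whole width of the top of the slope, standing 36 mm high square to the slope, rigid. Same frame and origin as the ramp (not at the bar); its face towards the sleeve is the plane x = 165 mm.
- bushing: Bystander: short steel bushing standing on end beside the fixture, 44 mm in diameter, 50 mm high; origin at the centre of its underside.
- flange: Bystander: grey flange hub, foot 84 mm in diameter and 12 mm thick, neck 48 mm in diameter, 42 mm high in all; origin at the centre of its underside.
- tray: Bystander: small open blue tray of pins, 110 x 80 x 45 mm; origin at the centre of its underside.
- infeed (a point): Middle of the open back edge of the level infeed, on its top, 6 mm above the bench; axes as the fixture's. The infeed runs from here 80 mm in x to the foot of the slope. It has no lip here: a sleeve pushed backwards rolls off. At the start the sleeve's centre is 35 to 55 mm from here in x and 25 mm up.

How it is judged:
By the outcome, as a careful person would: the job done as asked, in the order asked, and still so for the second after the job is handed in, while the arm keeps its last pose, push and grip.
It also fails if it takes over 42 s, if anything falls off the work surface, if the arm or the gripper's body presses on something with over 40 N, if the wrist force passes 120 N, or if a joint passes its speed limit or range.

## Robot

A 6-joint arm with a two-finger parallel gripper is mounted at the origin on the work surface. World frame = base frame: x ahead of the robot, y to its left, z up, the work surface at z = 0. Lengths are in mm, angles in degrees, forces in N, time in s.
With the tool pointing down it reaches from about 300 to 850 mm from the base axis. Payload 4.2 kg.
Tool frame: the origin (TCP) lies at the very end of the fingers, on their centre line; the grasp point (between the pads) lies 19 mm behind it (env.grip_depth is the distance from the TCP to the grasp point, in mm); z points along the fingers, y is the line along which they close (so a half turn about z gives the same grasp; the last joint's range is limited). The gripper opens to 91 mm and grips with 3 to 60 N. Pads are 32 mm wide; open, the fingers measure 118 mm over their backs; the gripper's body (76 mm by 178 mm) begins 60 mm behind the grasp point.
Start: joints at [-67.093, 18.312, 89.639, -0, 72.044, -1.146], TCP at [234.362, -525.088, 213.976] pointing down, gripper open.
Joint ranges: [-177.97, 177.97], [-48.28, 115.42], [12.27, 149.76], [-77.06, 257.06], [2.81, 150.46], [-146.56, 146.56]. Speed limits (degrees/s): [147.25, 147.25, 180, 180, 180, 180].

## Interface

Orientations are given as [roll, pitch, yaw] about the fixed x, y, z axes, in that order (R = Rz(yaw) Ry(pitch) Rx(roll)).
In Python, from workcell import env, cams gives the robot as it stands.
- The arm moves only by the tool apply_moves, never from a script. Its argument "deltas" is a list of rows, each a list of 5 numbers: the shift along the tool's x, y, z in m, then the turn about the tool's z in rad, then the opening, from -1 (shut) to 1 (fully open), so that 0 is half open. In form: [[tx, ty, tz, roll, gripper], ...]. A call has 1 to 5 rows; each row is the pose to reach, as a shift and turn from the pose commanded when the call began, along the tool's axes at that moment; what a row does not reach only later rows make up. A row lasts 1/10 s, in which the tool goes at most 50 mm and 8.59 degrees, less where a joint would pass 70% of its speed; a pose out of reach is approached as far as the arm can. A call with a gripper value outside its range is refused whole. The fingers move at their own pace and stop on an object; "grip_force" is the grip in N (left out, the last holds). Time passes only in rows, so rows that repeat a pose let the fingers close. It gives the time, the measured TCP pose, the force, the opening and the grip force at its end, in the units of the state.
- env.state(): the state, without advancing time (a new reading comes with each control period).
- cams.grab_frame(name): name is "side" or "top" or "wrist"; returns the picture (384x512x3 uint8, blue, green, red); there is no depth.
- cams.get_calibration(name): a dict with "mtx" (3x3 intrinsics, pixels), "eye" and "attitude" of the camera in the world; the wrist camera has in their place "tool_from_camera" (4x4, takes a point from camera to tool coordinates, whose origin is the TCP and whose axes are the flange's). Camera axes: x right, y down, z forward; pixel columns grow to the right and rows downward; lengths in mm; the calibration is good to about 2 mm. A picture is of the moment at which its call begins: read the wrist's pose just before it. get_calibration takes no time and is no camera call.
- env.job_done(): hands the job in; it is judged then, once.
The state is a dict: "time_s": time; "qpos": joint angles; "qvel": joint speeds; "effort": joint torques, N m; "ee_pos": TCP position; "ee_rot": TCP orientation; "force": force on the tool from outside, world axes, zero at the start; "torque": the same for the moment, N m; "gripper_width": finger opening in mm; "gripper_force": force on a finger pad.
Only numpy, scipy, OpenCV 4.12 (cv2) and the standard library are available. Lean on these libraries where they do the work, as an engineer would, in place of code of your own. Each camera call takes 0.05 s, during which the arm holds its last target. There are 200 camera calls.

## Working session

There is one attempt and no reset: what is moved stays moved. The work goes in short steps, Python scripts to look and compute and a tool call to move; the robot and the scene stay as the last step left them, time stands still between calls to the robot, and variables do not carry over. Pictures are saved under pics/ and viewed, at most 10 in all, crops included, and the job is handed in when it is done.

Besides the shell and the picture viewer there is one more tool, called after "Call:" as a command line: name --pt "numbers of a row" for each row, then --argument value for the rest. apply_moves: Moves the arm, as the interface text tells. Its arguments: {"type":"object","properties":{"deltas":{"type":"array"},"grip_force":{"type":"number"}},"required":["deltas"]}

```bash
ls; mkdir -p pics
python3 - <<'E'
from workcell import env,cams
import cv2
s=env.state();print(s)
for n in("top","side"):
    cv2.imwrite(f"pics/{n}0.png",cams.grab_frame(n));print(n,cams.get_calibration(n))
print(cams.get_calibration("wrist"))
E
```

```text
pics
{'time_s': 0.0, 'qpos': array([-6.70945975e+01,  1.83521363e+01,  8.97072264e+01, -2.02210078e-03,
        7.20416070e+01, -1.14578975e+00]), 'qvel': array([ 0.0651079 , -0.17015144, -0.05532306, -0.04944908, -0.09867798,
       -0.11061204]), 'effort': array([ 9.48464840e-04, -4.12458730e+01, -2.31972027e+01,  7.31080910e-02,
        4.56232333e-02, -1.66141681e-04]), 'ee_pos': array([ 234.13975776, -524.62264926,  213.10974083]), 'ee_rot': array([-1.79899012e+02, -9.69382009e-05,  2.40518173e+01]), 'force': array([-0.76936029,  0.30927182,  0.11747003]), 'torque': array([ 0.01849084, -0.02722243, -0.00829407]), 'gripper_force': 0.0, 'gripper_width': 91.03245925290256}
top {'mtx': array([[447.26140076,   0.        , 253.17243628],
       [  0.        , 447.26140076, 189.57984046],
       [  0.        ,   0.        ,   1.        ]]), 'eye': array([402.54446677,  52.61385305, 954.01704364]), 'attitude': array([-166.134926  ,    0.39001037,  -91.80091474])}
side {'mtx': array([[360.83358016,   0.        , 256.3383682 ],
       [  0.        , 360.83358016, 188.73305834],
       [  0.        ,   0.        ,   1.        ]]), 'eye': array([ 427.20978852, -531.35256883,  585.6718067 ]), 'attitude': array([-130.77727702,   -0.61509592,  -16.71401487])}
{'mtx': array([[288.51491442,   0.        , 256.61295644],
       [  0.        , 288.51491442, 192.30291499],
       [  0.        ,   0.        ,   1.        ]]), 'tool_from_camera': array([[-5.41193013e-04, -9.61502330e-01, -2.74796247e-01,
         7.80105735e+01],
       [ 9.99999803e-01, -4.32979019e-04, -4.54455154e-04,
        -7.27888380e-02],
       [ 3.17978680e-04, -2.74796439e-01,  9.61502374e-01,
        -1.70450016e+02],
       [ 0.00000000e+00,  0.00000000e+00,  0.00000000e+00,
         1.00000000e+00]])}
```

View pics/top0.png

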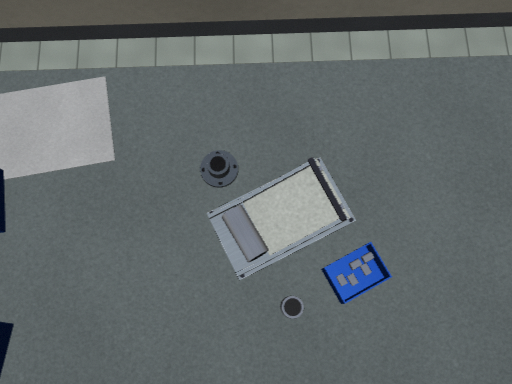

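View pics/side0.png

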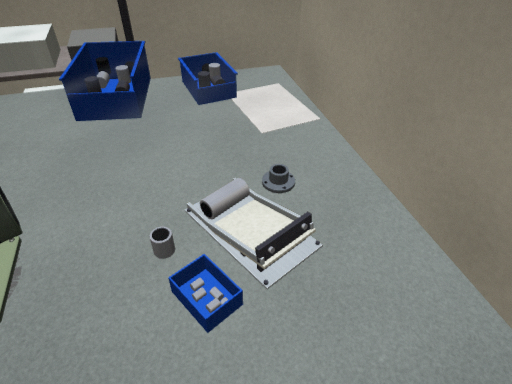

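Top: fixture centred about (282,217), uphill pointing right/up; sleeve at about (245,233) on the infeed, stop bar from (313,162) to (345,218). Flange (219,168), bushing (292,307), tray (356,272). Side view agrees. Now I'll enlarge the crop to read corners.

```bash
cat > h.py <<'E'
import numpy as np,cv2
from scipy.spatial.transform import Rotation as R
from workcell import env,cams
def ray(n,px):
    c=cams.get_calibration(n);Rm=R.from_euler('xyz',c['attitude'],degrees=True).as_matrix()
    d=Rm@np.linalg.inv(c['mtx'])@np.array([px[0],px[1],1.]);return np.array(c['eye']),d/np.linalg.norm(d)
def onz(n,px,z):
    e,d=ray(n,px);return e+d*(z-e[2])/d[2]
def proj(n,P):
    c=cams.get_calibration(n);Rm=R.from_euler('xyz',c['attitude'],degrees=True).as_matrix()
    q=c['mtx']@(Rm.T@(np.array(P,float)-c['eye']));return q[:2]/q[2]
E
python3 - <<'E'
from h import *
im=cv2.imread('pics/top0.png')
cv2.imwrite('pics/top0c.png',cv2.resize(im[150:290,195:365],None,fx=4,fy=4,interpolation=cv2.INTER_CUBIC))
hsv=cv2.cvtColor(im,cv2.COLOR_BGR2HSV)
roi=np.zeros(im.shape[:2],np.uint8);roi[155:285,200:360]=1
m=((hsv[...,2]>165)*roi).astype(np.uint8)
m=cv2.morphologyEx(m,cv2.MORPH_OPEN,np.ones((5,5)))
cs=cv2.findContours(m,0,2)[0]
for c in cs:
    if cv2.contourArea(c)>300: print(cv2.contourArea(c),cv2.boxPoints(cv2.minAreaRect(c)))
print(hsv[233,245],hsv[210,290],hsv[245,228])
E
```

```text
387.0 [[324.5528  267.096  ]
 [357.79657 248.81194]
 [366.38965 264.43573]
 [333.14587 282.7198 ]]
4143.5 [[242.24844 202.95543]
 [309.71976 166.15288]
 [338.15286 218.28026]
 [270.68155 255.08281]]
[108  36 140] [ 60   7 174] [106  37 158]
```

View pics/top0c.png

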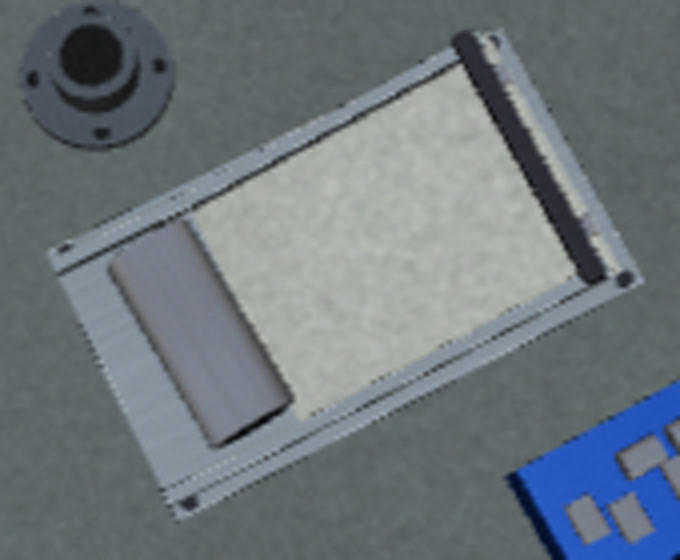

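Run:
```python
from h import *
f=lambda p:(p[0]/4+195-.4,p[1]/4+150-.4)
C=[onz('top',f(p),6)[:2] for p in((51,250),(181,520),(645,283),(503,28))]
print(np.round(C,1)); 
for i in range(4): d=C[(i+1)%4]-C[i];print(np.linalg.norm(d),np.degrees(np.arctan2(d[1],d[0])))
ctr=np.mean(C,0)
u=(C[2]-C[1])+(C[3]-C[0]);yaw=np.arctan2(u[1],u[0]);ux=np.array([np.cos(yaw),np.sin(yaw)]);uy=np.array([-ux[1],ux[0]])
print('fix',ctr,np.degrees(yaw))
S=[onz('top',f(p),31)[:2] for p in((110,267),(180,217),(293,403),(215,447))]
for s in S: print('sleeve corner fix coords (infeed)',(s-ctr)@ux+140,(s-ctr)@uy)
m=np.mean(S,0);print('sleeve c',m,(m-ctr)@ux+140,(m-ctr)@uy)
# stop top corners: front edge on top
for p in((455,42),(582,283)):
    s=onz('top',f(p),6+165*np.sin(.209)+36*np.cos(.209))[:2];print('stoptop',(s-ctr)@ux+140,(s-ctr)@uy,'expect',80+165*np.cos(.209)-36*np.sin(.209))
for n,p,z in(('flange',(219,168),12),('bush',(292,307),50),('tray',(356,272),45)):
    s=onz('top',p,z)[:2];print(n,s,(s-ctr)@ux+140,(s-ctr)@uy)
# side cross check
for a,b in((-140,80),(-140,-80),(140,-80),(140,80)):
    P=np.r_[ctr+a*ux+b*uy,6];print(proj('side',P))
```

```text
[[ 589.9  152.1]
 [ 444.8   85.5]
 [ 561.4 -166.1]
 [ 707.1  -99.8]]
159.69317819807947 -155.33448108665033
277.3398601238926 -65.116899462583
160.05008495717547 24.476645076096244
277.86903330835287 114.95610071511153
fix [575.79841579  -7.08524686] -65.08036458526045
sleeve corner fix coords (infeed) 25.58745936912841 52.119629274121806
sleeve corner fix coords (infeed) 70.19432940803604 59.578463606205545
sleeve corner fix coords (infeed) 78.75190743859604 -54.22376784327061
sleeve corner fix coords (infeed) 32.91883052042411 -56.21554402423824
sleeve c [538.94763993  72.9786458 ] 51.863131684046124 0.31469525320460434
stoptop 234.27928475185712 69.000191163088 expect 233.94007258456287
stoptop 230.8547490234289 -69.7462272597669 expect 233.94007258456287
flange [686.44314955 125.21143398] 66.6399699305673 156.08643393587266
bush [387.03516848 -16.6547092 ] 69.14378317291988 -175.2213876294551
tray [ 450.55471063 -148.39347693] 215.38137362297687 -173.12322223216594
[237.35070502 180.6819574 ]
[183.44121011 209.6865791 ]
[266.28959422 288.80811619]
[322.50208669 245.20703698]
```

Call:
apply_moves --pt "0.035 -0.033 0 0 0.65" --pt "0.07 -0.065 0 0 0.65" --pt "0.104 -0.098 0 0 0.65" --pt "0.139 -0.13 0 0 0.65" --pt "0.174 -0.163 0 0 0.65"

```text
time_s: 0.6
ee_pos: [327.0, -303.5, 213.7]
ee_rot: [-180.0, -0.0, 24.0]
force: [1.6, 0.0, 0.1]
gripper_width: 74.9
gripper_force: 0.0
```

Call:
apply_moves --pt "0.035 -0.033 0 0 0.65" --pt "0.07 -0.065 0 0 0.65" --pt "0.104 -0.098 0 0 0.65" --pt "0.139 -0.13 0 0 0.65" --pt "0.174 -0.163 0 0 0.65"

```text
time_s: 1.1
ee_pos: [419.4, -83.7, 213.9]
ee_rot: [180.0, 0.0, 24.0]
force: [1.4, -0.7, -0.8]
gripper_width: 75.3
gripper_force: 0.0
```

Call:
apply_moves --pt "0.035 -0.033 0 0 0.65" --pt "0.07 -0.065 0 0 0.65" --pt "0.104 -0.098 0 0 0.65" --pt "0.139 -0.13 0 0 0.65" --pt "0.173 -0.163 0 0 0.65"

```text
time_s: 1.6
ee_pos: [511.1, 135.8, 213.6]
ee_rot: [180.0, 0.0, 24.1]
force: [1.5, 0.5, -0.5]
gripper_width: 75.5
gripper_force: 0.0
```

Call:
apply_moves --pt "0 0 0 -0.14 0.65" --pt "0 0 0 -0.28 0.65" --pt "0 0 0 -0.42 0.65" --pt "0 0 0 -0.56 0.65" --pt "0 0 0 -0.7 0.65"

```text
time_s: 2.1
ee_pos: [510.5, 133.8, 213.4]
ee_rot: [-180.0, 0.0, 64.5]
force: [-0.9, -0.4, -0.0]
gripper_width: 75.1
gripper_force: 0.0
```

Call:
apply_moves --pt "0 0 0 -0.14 0.65" --pt "0 0 0 -0.28 0.65" --pt "0 0 0 -0.42 0.65" --pt "0 0 0 -0.56 0.65" --pt "0 0 0 -0.7 0.65"

```text
time_s: 2.6
ee_pos: [510.5, 133.7, 213.5]
ee_rot: [-179.9, 0.0, 104.6]
force: [-0.6, -0.0, -0.7]
gripper_width: 75.3
gripper_force: 0.0
```

Call:
apply_moves --pt "0 0 0.02 -0.14 0.65" --pt "0 0 0.04 -0.186 0.65" --pt "0 0 0.06 -0.186 0.65" --pt "0 0 0.08 -0.186 0.65" --pt "0 0 0.08 -0.186 0.65"

```text
time_s: 3.1
ee_pos: [508.6, 133.2, 131.1]
ee_rot: [-179.6, -0.1, 114.9]
force: [0.2, -0.3, 0.2]
gripper_width: 75.1
gripper_force: 0.0
```

Run:
```python
from h import *
s=env.state();print(s['ee_pos'],s['ee_rot'])
im=cams.grab_frame('wrist');cv2.imwrite('pics/w1.png',im)
c=cams.get_calibration('wrist');T=np.eye(4);T[:3,:3]=R.from_euler('xyz',s['ee_rot'],degrees=True).as_matrix();T[:3,3]=s['ee_pos']
W=T@c['tool_from_camera'];np.save('W1.npy',W)
ctr=np.array([575.8,-7.1]);yaw=np.radians(-65.08);ux=np.array([np.cos(yaw),np.sin(yaw)]);uy=np.array([-ux[1],ux[0]])
o=ctr-140*ux
print('tcp',(s['ee_pos'][:2]-o)@ux,(s['ee_pos'][:2]-o)@uy)
def pj(a,b,z):
    p=np.linalg.inv(W)@np.r_[o+a*ux+b*uy,z,1];q=c['mtx']@p[:3];return q[:2]/q[2]
for a,b,z in((0,80,6),(0,-80,6),(0,64,21),(0,-64,21),(80,64,6),(80,-64,6),(56,-55,31),(48,55,31)):print(a,b,z,pj(a,b,z))
```

```text
[508.56294379 133.21472086 131.13944466] [-1.79615798e+02 -7.10206700e-02  1.14921007e+02]
tcp -15.581493367492987 -1.855138672609165
0 80 6 [333.51615258 200.62237554]
0 -80 6 [184.53949245 200.39364721]
0 64 21 [321.50400981 205.01367138]
0 -64 21 [196.50224009 204.80911695]
80 64 6 [314.52010836 267.06689704]
80 -64 6 [203.19310697 266.7263123 ]
56 -55 31 [206.19896908 258.75232838]
48 55 31 [311.99320923 252.1080039 ]
```

View pics/w1.png

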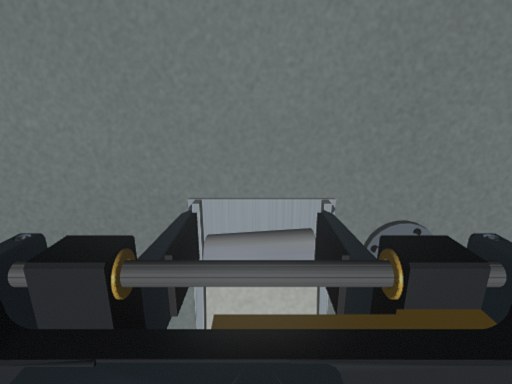

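Call:
apply_moves --pt "0 0.003 0.03 0 0.65" --pt "0 0.003 0.06 0 0.65" --pt "0 0.003 0.09 0 0.65" --pt "0 0.003 0.112 0 0.65" --pt "0 0.003 0.112 0 0.65"

```text
time_s: 3.65
ee_pos: [512.2, 134.7, 20.4]
ee_rot: [-179.7, -0.0, 114.9]
force: [-0.8, 0.2, 0.3]
gripper_width: 75.2
gripper_force: 0.0
```

Call:
apply_moves --pt "-0.002 0 0 0 0.65" --pt "-0.004 0 0 0 0.65" --pt "-0.006 0 0 0 0.65" --pt "-0.008 0 0 0 0.65" --pt "-0.01 0 0 0 0.65"

```text
time_s: 4.15
ee_pos: [518.2, 125.8, 22.6]
ee_rot: [179.9, 0.0, 114.9]
force: [0.0, -0.0, 0.7]
gripper_width: 75.4
gripper_force: 0.0
```

```bash
cat >> h.py <<'E'
ctr=np.array([575.8,-7.1]);yaw=np.radians(-65.08);ux=np.array([np.cos(yaw),np.sin(yaw)]);uy=np.array([-ux[1],ux[0]]);o=ctr-140*ux
def rep(pic=None):
    s=env.state();d=s['ee_pos'][:2]-o
    print('t',s['time_s'],'tcp',d@ux,d@uy,s['ee_pos'][2],s['ee_rot'],'F',s['force'][:2]@ux,s['force'][:2]@uy,s['force'][2],s['torque'])
E
python3 - <<'E'
from h import *
rep()
a=cams.grab_frame('top')[140:290,190:370];b=cams.grab_frame('side')[150:300,160:340]
cv2.imwrite('pics/ts1.png',cv2.resize(np.hstack([a,b]),None,fx=2.2,fy=2.2,interpolation=cv2.INTER_CUBIC))
E
```

```text
t 4.15 tcp -4.817907803177967 3.7636813506365154 22.560844807402255 [1.79933382e+02 2.15202478e-02 1.14916445e+02] F 0.053399752054274094 0.0024136715090567577 0.7265164684797567 [ 0.01767629 -0.15723322 -0.00238683]
```

View pics/ts1.png

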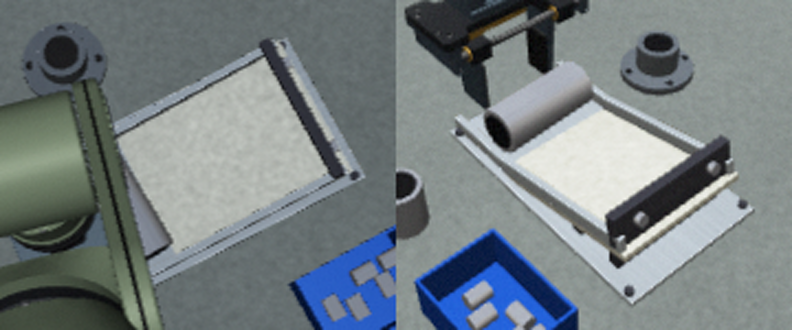

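Call:
apply_moves --pt "-0.0015 -0.001 0 0 0.65" --pt "-0.003 -0.001 0 0 0.65" --pt "-0.0045 -0.001 0 0 0.65" --pt "-0.006 -0.001 0 0 0.65" --pt "-0.0075 -0.001 0 0 0.65"

```text
time_s: 4.75
ee_pos: [520.1, 118.7, 21.9]
ee_rot: [-180.0, 0.0, 114.9]
force: [0.7, 0.3, -0.1]
gripper_width: 75.4
gripper_force: 0.0
```

Call:
apply_moves --pt "-0.001 0 0 0 0.65" --pt "-0.002 0 0 0 0.65" --pt "-0.003 0 0 0 0.65" --pt "-0.004 0 0 0 0.65" --pt "-0.005 0 0 0 0.65"

```text
time_s: 5.25
ee_pos: [522.1, 114.2, 21.9]
ee_rot: [-180.0, 0.0, 114.9]
force: [-0.1, 0.2, -0.3]
gripper_width: 75.3
gripper_force: 0.0
```

Call:
apply_moves --pt "-0.001 0 0 0 0.65" --pt "-0.002 0 0 0 0.65" --pt "-0.003 0 0 0 0.65" --pt "-0.004 0 0 0 0.65" --pt "-0.005 0 0 0 0.65"

```text
time_s: 5.75
ee_pos: [524.3, 109.6, 21.9]
ee_rot: [-180.0, 0.0, 114.9]
force: [0.1, -0.8, 0.4]
gripper_width: 75.2
gripper_force: 0.1
```

Call:
apply_moves --pt "-0.001 0 0 0 0.65" --pt "-0.002 0 0 0 0.65" --pt "-0.003 0 0 0 0.65" --pt "-0.004 0 0 0 0.65" --pt "-0.005 0 0 0 0.65"

```text
time_s: 6.25
ee_pos: [526.4, 105.1, 21.9]
ee_rot: [180.0, 0.0, 114.9]
force: [-0.4, 0.2, 0.9]
gripper_width: 75.2
gripper_force: 0.1
```

Run:
```python
from h import *
rep()
a=cams.grab_frame('wrist')[180:384,120:400];b=cams.grab_frame('side')[130:300,160:340]
cv2.imwrite('pics/ts2.png',np.hstack([cv2.resize(a,(420,306)),cv2.resize(b,(324,306))]))
```

```text
t 6.25 tcp 17.443113042002807 2.44304120045285 21.9415512486284 [1.79998565e+02 5.66000679e-03 1.14922323e+02] F -0.298388105578304 -0.2640006521685992 0.8629390985480071 [ 0.02317841 -0.1485654   0.02616626]
```

View pics/ts2.png

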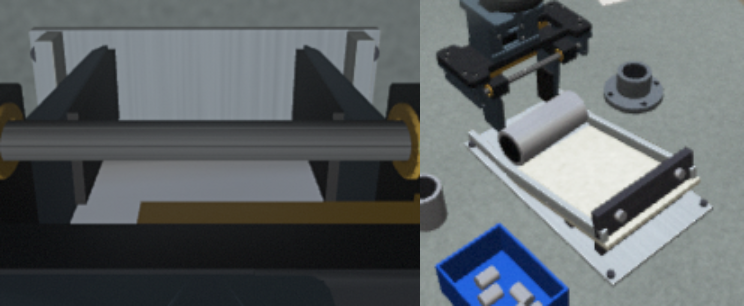

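Call:
apply_moves --pt "-0.0015 0 0 0 0.65" --pt "-0.003 0 0 0 0.65" --pt "-0.0045 0 0 0 0.65" --pt "-0.006 0 0 0 0.65" --pt "-0.0075 0 0 0 0.65"

```text
time_s: 6.85
ee_pos: [529.5, 98.2, 21.9]
ee_rot: [-180.0, 0.0, 114.9]
force: [1.0, 0.5, 0.7]
gripper_width: 75.4
gripper_force: 0.1
```

Call:
apply_moves --pt "-0.0015 0 0 0 0.65" --pt "-0.003 0 0 0 0.65" --pt "-0.0045 0 0 0 0.65" --pt "-0.006 0 0 0 0.65" --pt "-0.0075 0 0 0 0.65"

```text
time_s: 7.35
ee_pos: [532.7, 91.5, 21.9]
ee_rot: [-180.0, -0.0, 114.9]
force: [-0.1, 0.7, 1.0]
gripper_width: 75.1
gripper_force: 0.4
```

Call:
apply_moves --pt "-0.0015 0 -0.0003 0 0.65" --pt "-0.003 0 -0.0006 0 0.65" --pt "-0.0045 0 -0.001 0 0.65" --pt "-0.006 0 -0.0013 0 0.65" --pt "-0.0075 0 -0.0016 0 0.65"

```text
time_s: 7.85
ee_pos: [535.8, 84.8, 23.6]
ee_rot: [180.0, -0.0, 114.9]
force: [-1.1, 1.8, 1.9]
gripper_width: 75.5
gripper_force: 1.2
```

Call:
apply_moves --pt "-0.0015 0 -0.0003 0 0.65" --pt "-0.003 0 -0.0006 0 0.65" --pt "-0.0045 0 -0.001 0 0.65" --pt "-0.006 0 -0.0013 0 0.65" --pt "-0.0075 0 -0.0016 0 0.65"

```text
time_s: 8.35
ee_pos: [539.0, 77.8, 25.2]
ee_rot: [-180.0, 0.0, 114.9]
force: [-1.1, 2.9, 0.9]
gripper_width: 75.7
gripper_force: 1.1
```

Run:
```python
from h import *
rep()
a=cams.grab_frame('top')[130:290,190:370];b=cams.grab_frame('side')[130:290,160:340]
cv2.imwrite('pics/ts3.png',cv2.resize(np.hstack([a,b]),None,fx=2.2,fy=2.2,interpolation=cv2.INTER_CUBIC))
```

```text
t 8.35 tcp 47.45255144104899 2.3891684957841974 25.15243308164161 [-1.79993094e+02  1.11273440e-03  1.14919851e+02] F -3.104759073184014 0.1958304594294351 0.914221604198602 [0.35634815 0.03223035 0.01857306]
```

View pics/ts3.png

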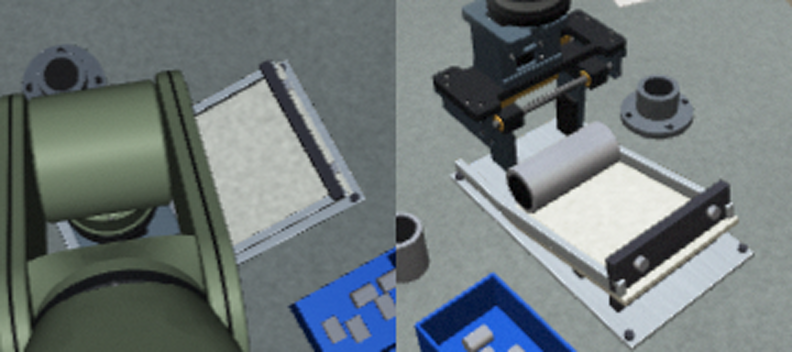

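Call:
apply_moves --pt "-0.002 0 -0.0004 0 0.65" --pt "-0.004 0 -0.0008 0 0.65" --pt "-0.006 0 -0.0013 0 0.65" --pt "-0.008 0 -0.0017 0 0.65" --pt "-0.01 0 -0.0021 0 0.65"

```text
time_s: 8.95
ee_pos: [543.3, 68.7, 27.3]
ee_rot: [180.0, 0.0, 114.9]
force: [-0.6, 0.7, 1.8]
gripper_width: 75.3
gripper_force: 1.1
```

Call:
apply_moves --pt "-0.002 0 -0.0004 0 0.65" --pt "-0.004 0 -0.0008 0 0.65" --pt "-0.006 0 -0.0013 0 0.65" --pt "-0.008 0 -0.0017 0 0.65" --pt "-0.01 0 -0.0021 0 0.65"

```text
time_s: 9.45
ee_pos: [547.5, 59.7, 29.4]
ee_rot: [180.0, 0.0, 114.9]
force: [-0.5, 1.8, 0.8]
gripper_width: 75.5
gripper_force: 1.1
```

Call:
apply_moves --pt "-0.002 0 -0.0004 0 0.65" --pt "-0.004 0 -0.0008 0 0.65" --pt "-0.006 0 -0.0013 0 0.65" --pt "-0.008 0 -0.0017 0 0.65" --pt "-0.01 0 -0.0021 0 0.65"

```text
time_s: 9.95
ee_pos: [551.7, 50.6, 31.5]
ee_rot: [-180.0, 0.0, 114.9]
force: [-1.3, 1.2, 1.6]
gripper_width: 75.0
gripper_force: 1.1
```

Call:
apply_moves --pt "-0.002 0 -0.0004 0 0.65" --pt "-0.004 0 -0.0008 0 0.65" --pt "-0.006 0 -0.0013 0 0.65" --pt "-0.008 0 -0.0017 0 0.65" --pt "-0.01 0 -0.0021 0 0.65"

```text
time_s: 10.45
ee_pos: [555.9, 41.5, 33.6]
ee_rot: [180.0, 0.0, 114.9]
force: [-1.3, 1.9, 1.3]
gripper_width: 75.2
gripper_force: 1.1
```

Call:
apply_moves --pt "-0.002 0 -0.0004 0 0.65" --pt "-0.004 0 -0.0008 0 0.65" --pt "-0.006 0 -0.0013 0 0.65" --pt "-0.008 0 -0.0017 0 0.65" --pt "-0.01 0 -0.0021 0 0.65"

```text
time_s: 10.95
ee_pos: [560.1, 32.4, 35.7]
ee_rot: [-180.0, 0.0, 114.9]
force: [-1.3, 2.0, 1.3]
gripper_width: 75.2
gripper_force: 1.1
```

Run:
```python
from h import *
rep()
b=cams.grab_frame('side')[130:310,150:340]
cv2.imwrite('pics/s4.png',cv2.resize(b,None,fx=3,fy=3,interpolation=cv2.INTER_CUBIC))
```

```text
t 10.95 tcp 97.52875877690992 2.433006994577667 35.65484147209262 [-1.79997292e+02  4.28522583e-03  1.14921902e+02] F -2.3365961978019727 -0.3381152085906074 1.3122623214116638 [ 0.39417158  0.01650727 -0.00701599]
```

View pics/s4.png

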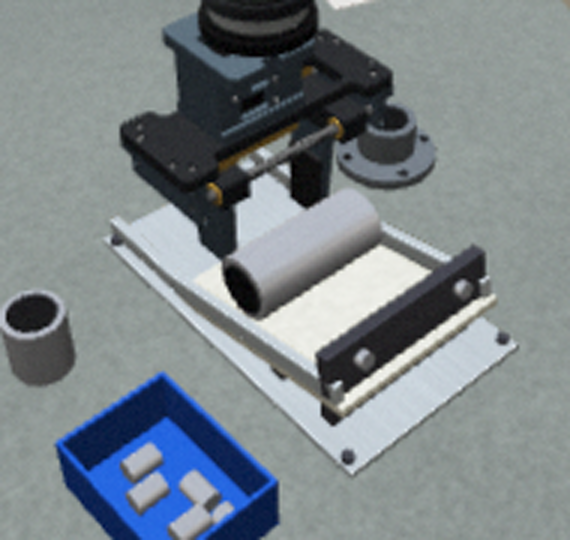

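The sleeve lies square in the channel, midway up the slope, with both fingers behind it; bystanders untouched.

Call:
apply_moves --pt "-0.002 0 -0.0004 0 0.65" --pt "-0.004 0 -0.0008 0 0.65" --pt "-0.006 0 -0.0013 0 0.65" --pt "-0.008 0 -0.0017 0 0.65" --pt "-0.01 0 -0.0021 0 0.65"

```text
time_s: 11.5
ee_pos: [564.3, 23.4, 37.8]
ee_rot: [-180.0, 0.0, 114.9]
force: [-0.9, 2.3, 1.5]
gripper_width: 75.3
gripper_force: 1.1
```

Call:
apply_moves --pt "-0.002 0 -0.0004 0 0.65" --pt "-0.004 0 -0.0008 0 0.65" --pt "-0.006 0 -0.0013 0 0.65" --pt "-0.008 0 -0.0017 0 0.65" --pt "-0.01 0 -0.0021 0 0.65"

```text
time_s: 12.0
ee_pos: [568.5, 14.3, 39.9]
ee_rot: [-180.0, 0.0, 114.9]
force: [-0.4, 2.1, 0.5]
gripper_width: 75.1
gripper_force: 1.1
```

Call:
apply_moves --pt "-0.002 0 -0.0004 0 0.65" --pt "-0.004 0 -0.0008 0 0.65" --pt "-0.006 0 -0.0013 0 0.65" --pt "-0.008 0 -0.0017 0 0.65" --pt "-0.01 0 -0.0021 0 0.65"

```text
time_s: 12.5
ee_pos: [572.8, 5.3, 42.0]
ee_rot: [180.0, 0.0, 114.9]
force: [-0.6, 2.4, 1.3]
gripper_width: 75.1
gripper_force: 1.1
```

Call:
apply_moves --pt "-0.002 0 -0.0004 0 0.65" --pt "-0.004 0 -0.0008 0 0.65" --pt "-0.006 0 -0.0013 0 0.65" --pt "-0.008 0 -0.0017 0 0.65" --pt "-0.01 0 -0.0021 0 0.65"

```text
time_s: 13.0
ee_pos: [577.0, -3.8, 44.1]
ee_rot: [-180.0, 0.0, 114.9]
force: [-0.1, 1.3, 1.9]
gripper_width: 75.4
gripper_force: 1.1
```

Call:
apply_moves --pt "-0.002 0 -0.0004 0 0.65" --pt "-0.004 0 -0.0008 0 0.65" --pt "-0.006 0 -0.0013 0 0.65" --pt "-0.008 0 -0.0017 0 0.65" --pt "-0.01 0 -0.0021 0 0.65"

```text
time_s: 13.5
ee_pos: [581.2, -12.9, 46.2]
ee_rot: [-180.0, 0.0, 114.9]
force: [-1.2, 2.9, 0.8]
gripper_width: 75.5
gripper_force: 1.1
```

Call:
apply_moves --pt "-0.0015 0 -0.0003 0 0.65" --pt "-0.003 0 -0.0006 0 0.65" --pt "-0.0045 0 -0.001 0 0.65" --pt "-0.006 0 -0.0013 0 0.65" --pt "-0.0075 0 -0.0016 0 0.65"

```text
time_s: 14.0
ee_pos: [584.3, -19.6, 47.8]
ee_rot: [-180.0, 0.0, 114.9]
force: [-0.5, 2.4, 2.1]
gripper_width: 75.5
gripper_force: 1.1
```

Call:
apply_moves --pt "-0.001 0 -0.0002 0 0.65" --pt "-0.002 0 -0.0004 0 0.65" --pt "-0.003 0 -0.0006 0 0.65" --pt "-0.004 0 -0.0008 0 0.65" --pt "-0.005 0 -0.001 0 0.65"

```text
time_s: 14.5
ee_pos: [586.4, -24.1, 48.8]
ee_rot: [-180.0, 0.0, 114.9]
force: [-0.9, 2.1, 1.3]
gripper_width: 75.3
gripper_force: 1.1
```

Call:
apply_moves --pt "-0.001 0 -0.0002 0 0.65" --pt "-0.002 0 -0.0004 0 0.65" --pt "-0.003 0 -0.0006 0 0.65" --pt "-0.004 0 -0.0008 0 0.65" --pt "-0.005 0 -0.001 0 0.65"

```text
time_s: 15.0
ee_pos: [588.5, -28.7, 49.8]
ee_rot: [180.0, 0.0, 114.9]
force: [-1.2, 2.1, 1.8]
gripper_width: 75.0
gripper_force: 1.1
```

Call:
apply_moves --pt "-0.001 0 -0.0002 0 0.65" --pt "-0.002 0 -0.0004 0 0.65" --pt "-0.003 0 -0.0006 0 0.65" --pt "-0.003 0 -0.0006 0 0.65"

```text
time_s: 15.4
ee_pos: [589.6, -31.0, 50.3]
ee_rot: [-180.0, -0.0, 114.9]
force: [-1.6, 3.4, 1.8]
gripper_width: 75.2
gripper_force: 2.0
```

Call:
apply_moves --pt "-0.0005 0 -0.0001 0 0.65" --pt "-0.001 0 -0.0002 0 0.65" --pt "-0.001 0 -0.0002 0 0.65"

```text
time_s: 15.7
ee_pos: [589.6, -31.1, 50.3]
ee_rot: [-180.0, -0.1, 114.9]
force: [-1.6, 7.4, 1.2]
gripper_width: 74.9
gripper_force: 3.4
```

Call:
apply_moves --pt "-0.0005 0 0 0 0.65" --pt "-0.001 0 0 0 0.65" --pt "-0.001 0 0 0 0.65"

```text
time_s: 16.0
ee_pos: [589.6, -31.1, 50.3]
ee_rot: [-180.0, -0.2, 114.9]
force: [-2.6, 9.4, 2.5]
gripper_width: 75.3
gripper_force: 4.7
```

Call:
apply_moves --pt "-0.001 0 0 0 0.65" --pt "-0.002 0 0 0 0.65" --pt "-0.003 0 0 0 0.65" --pt "-0.003 0 0 0 0.65" --pt "-0.003 0 0 0 0.65"

```text
time_s: 16.5
ee_pos: [589.6, -31.3, 50.4]
ee_rot: [-179.9, -0.5, 114.9]
force: [-6.2, 16.7, 4.6]
gripper_width: 74.8
gripper_force: 8.9
```

Run:
```python
from h import *
rep()
b=cams.grab_frame('side')[130:310,150:340]
cv2.imwrite('pics/s5.png',cv2.resize(b,None,fx=3,fy=3,interpolation=cv2.INTER_CUBIC))
```

```text
t 16.5 tcp 167.72772373213425 2.3383923714875294 50.40210347034633 [-179.92460225   -0.49855647  114.86298586] F -17.798489551430368 1.441791404769102 4.581551903500621 [3.11017077 0.63842159 0.43475134]
```

View pics/s5.png

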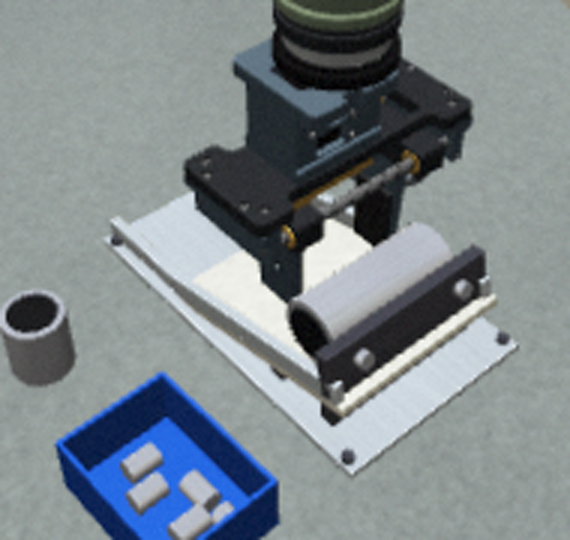

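The sleeve lies parallel and tight against the stop, from about (310,330) to (430,250). Both fingers push with about 18 N and the bystanders are unmoved.

```bash
python3 -c "
from workcell import env
print(env.job_done())"
```

```text
the job is handed in; nothing more can be done
None
```

I pushed the sleeve up the ramp and handed the job in at about 16.5 s, with the sleeve square against the stop, the fingers still pressing it there with about 18 N, and the parts around the fixture undisturbed.

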